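Fit the U-bolt over the antenna mast

TASK

Take the U-bolt with the orange grip off its black rest and fit it over the antenna mast in the jig, passing both legs through the two holes of the yellow bracket plate under the mast and pressing it fully home so that the bow sits on the mast, upright; then let go. Feel for the holes and press gently (keep clearly below 35 N on the jig), and leave the other things on the bench where they are.

Things in the scene. Friction and masses are not known exactly. Their poses are not given: they have to be found in the camera images.
- ubolt: Steel U-bolt, legs down, about 140 g. 8 mm round bar, leg centres 42 mm apart along its x axis, inner gap 34 mm, round leg ends 62 mm below the origin. Origin: underside of the bow's crown, the point that comes to rest on the mast. z up along the legs. At the start it hangs astride the rest's bar, perhaps a little askew. Turned half round about z it is the same.
- ubolt_grip (a point): Centre of the orange plastic grip that stands on the U-bolt's bow, 24.5 mm above the U-bolt's origin; axes as the U-bolt's. The grip is 28 mm along x, 20 mm along y, 36 mm high (6.5 to 42.5 mm above the U-bolt's origin).
- rest: Black rest, fixed: base 90 x 90 x 10 mm, a pedestal with a bar of 28 mm diameter and 40 mm length along its y axis; bar top 76 mm above the bench, two collars (36 mm diameter, 11 mm apart) keep the U-bolt in the middle. Origin: centre of the underside. Lift the U-bolt straight up at least 70 mm to clear it.
- jig: Fixed jig, base 100 (x) x 210 (y) x 12 mm. Holds a level aluminium mast tube, 31 mm diameter, along its y axis, tube axis 66 mm up, on dark cradles at y = -85 and +85 mm (20 mm thick along y, 76 mm high). White panel antenna, top 111 mm up, on the mast's +y end (y = 113 to 129 mm). Origin: centre of the underside, z up.
- plate_nominal (a point): The jig's middle at the top face of the yellow bracket plate under the mast (45 mm up; plate 10 mm thick, 92 mm along x, 90 mm along y). It stays with the jig. The plate is clamped so that its middle line lies anywhere from -16 to +16 mm off this point along the jig's y: not reported, to be found by feel or seen. The plate does not give way.
- plungers (a point): Jig's middle, 38 mm up, inside the plate, where a spring plunger in each hole bears on the outside of the leg. Leg ends meet the plungers when the U-bolt is about 18 mm above home; from there it takes some 3 to 12 N to push it down, so it does not fall home by itself and does not spring back. The two plate holes lie at jig x = -21 and +21 mm, 11 mm wide along x, 10 mm along y.
- mast_top (a point): Point on top of the mast tube at the jig's middle, 81.5 mm above the bench; axes as the jig's (y along the mast). At home the U-bolt's origin lies at this height over the mast's axis, shifted along y by the plate's unknown offset. Leg ends that miss the holes land on the plate when the U-bolt's origin is about 25 mm above this point.
- spare_ubolt: Bystander: larger bare steel U-bolt lying flat, 62 mm wide.
- screwdriver: Bystander: screwdriver lying on the bench.
- wrench: Bystander: spanner lying on the bench.
- nut_bin: Bystander: open green bin 90 x 120 x 50 mm with nuts in it.
- jar: Bystander: jar of 56 mm diameter, 75 mm high.
- multimeter: Bystander: yellow multimeter 150 x 80 x 36 mm lying flat.

How it is judged (in metres and radians):
On the way, in this order (a step that is already met when the one before it is completed fails the run):
1. the U-bolt is lifted clear of its rest (height (world z) of ubolt above 0.135 m and contact force between ubolt and rest below 0.1 N), for 0.1 s.
2. both legs are around the mast and through the plate, not tilted (z of ubolt in the frame of mast_top below 0.013 m and x of ubolt in the frame of mast_top between -0.005 and 0.005 m and y of ubolt in the frame of mast_top between -0.02 and 0.02 m and angle between ubolt's own z axis and vertical below 0.2 rad).
At the end, for the whole second after the job is handed in: The U-bolt sits home on the mast with both legs through the plate: its origin within 3 mm of the mast top's height, within 4 mm across the mast and 20 mm along it from the jig's middle, upright and square to the mast within about 8 degrees, at rest (z of ubolt in the frame of mast_top between -0.003 and 0.003 m and x of ubolt in the frame of mast_top between -0.004 and 0.004 m and y of ubolt in the frame of mast_top between -0.02 and 0.02 m and angle between ubolt's own z axis and vertical below 0.15 rad and angle between the x axis of ubolt and the x axis of jig, either way round below 0.15 rad and linear speed of ubolt below 0.01 m/s); the robot touches nothing.
It fails at once if the U-bolt is pressed on the jig (mast, plate or cradles) with more than 35 N (contact force between ubolt and jig above 35 N).
It fails at once if another thing on the bench is moved by more than 20 mm (distance of any of spare_ubolt, screwdriver, wrench, nut_bin, jar, multimeter from where it was at the start of the episode above 0.02 m).
It also fails if it takes over 67 s, if anything falls off the work surface, if the arm or the gripper's body presses on something with over 40 N, if the wrist force passes 120 N, or if a joint passes its speed limit or range.

ROBOT

A 6-joint arm with a two-finger parallel gripper is mounted at the origin on the work surface. World frame = base frame: x ahead of the robot, y to its left, z up, the work surface at z = 0. Lengths are in m, angles in degrees, forces in N, time in s.
With the tool pointing down it reaches from about 0.35 to 0.875 m from the base axis. Payload 4.2 kg.
Tool frame: the origin (TCP) lies at the very end of the fingers, on their centre line; the grasp point (between the pads) lies 19 mm behind it (r.grip_point_offset is the distance from the TCP to the grasp point, in m); z points along the fingers, y is the line along which they close (so a half turn about z gives the same grasp; the last joint's range is limited). The gripper opens to 87 mm and grips with 3 to 60 N. Pads are 19 mm wide; open, the fingers measure 117 mm over their backs; the gripper's body (75 mm by 190 mm) begins 51 mm behind the grasp point.
Start: joints at [-52.62, 22.042, 0.453, 0, -68.411, -14.817], TCP at [0.24, -0.577, 0.223] pointing down, gripper open.
Joint ranges: [-179.83, 179.83], [-69.29, 118.12], [-61.27, 80.66], [-181.25, 117.63], [-171.15, -9.14], [-177.46, 177.46]. Speed limits (degrees/s): [159.86, 159.86, 180, 180, 180, 180].

INTERFACE

Orientations are given as a 3x3 rotation matrix whose columns are the frame's x, y, z axes.
In Python, from station import r, cams gives the robot as it stands. The module is installed in compiled form; this text tells all that it offers.
- The arm moves only by the shell command python3 -m handwheel 'ROWS'. ROWS is JSON, a list that holds one entry, the list of rows, each a list of 7 numbers: the turn, a rotation vector about the tool's x, y, z in units of 6 degrees (1.0 is 6 degrees), then the shift along the tool's x, y, z in m, then the finger opening in m, from 0 to 0.087. In form: [[[ax, ay, az, x, y, z, jaw], ...]]. A call has 1 to 12 rows; each row shifts and turns the commanded pose from where the row before left it, along the tool's axes as they then stand; what a row does not reach is not made up. A row lasts 1/10 s, in which the tool goes at most 50 mm and 8.59 degrees, less where a joint would pass 70% of its speed; a pose out of reach is approached as far as the arm can. A call with a gripper value outside its range is refused whole. The fingers move at their own pace and stop on an object; the grip force is fixed at half the most. Time passes only in rows, so rows that do not move let the fingers close. It gives the time, the measured TCP pose, the force, the opening and the grip force at its end, in the units of the state.
- r.sense(): the state, without advancing time (a new reading comes with each control period).
- cams.capture(name): name is "scene" or "side" or "wrist"; returns the picture (400x640x3 uint8, red, green, blue); there is no depth.
- cams.get_calibration(name): a dict with "camera_matrix" (3x3 intrinsics, pixels), "rvec" (rotation vector, rad) and "tvec" (3), from world to camera coordinates, as OpenCV has them; the wrist camera has in their place "T_tool_cam" (4x4, takes a point from camera to tool coordinates, whose origin is the TCP and whose axes are the flange's). Camera axes: x right, y down, z forward; pixel columns grow to the right and rows downward; lengths in m; the calibration is good to about 2 mm. A picture is of the moment at which its call begins: read the wrist's pose just before it. get_calibration takes no time and is no camera call.
- r.finish_job(): hands the job in; it is judged then, once.
The state is a dict: "time_s": time; "joints": joint angles; "joint_velocities": joint speeds; "effort": joint torques, N m; "tcp_pos": TCP position; "ee_rot": TCP orientation; "wrist_force": force on the tool from outside, world axes, zero at the start; "moment": the same for the moment, N m; "gripper_width": opening from 0.0 (shut) to 1.0 (fully open); "gripper_force": force on a finger pad.
Only numpy, scipy, OpenCV 4.12 (cv2) and the standard library are available. Lean on these libraries where they do the work, as an engineer would, in place of code of your own. Each camera call takes 0.05 s, during which the arm holds its last target. There are 200 camera calls.

## Working session

There is one attempt and no reset: what is moved stays moved. The work goes in short steps, Python scripts to look and compute and a shell command to move; the robot and the scene stay as the last step left them, time stands still between calls to the robot, and variables do not carry over. Pictures are saved under pics/ and viewed, at most 10 in all, crops included, and the job is handed in when it is done.

```bash
mkdir -p pics; python3 - <<'E'
from station import r,cams
import cv2
s=r.sense();print(s['time_s'],s['tcp_pos'],s['ee_rot'],s['gripper_width'])
for n in("scene","side"):
    im=cams.capture(n);cv2.imwrite(f'pics/{n}0.png',im[:,:,::-1]);c=cams.get_calibration(n);print(n,c)
print(cams.get_calibration("wrist"))
E
```

```text
0.0 [ 0.23958432 -0.57658957  0.22146645] [[-9.23538816e-01 -3.83503832e-01 -9.30395447e-04]
 [-3.83504948e-01  9.23536687e-01  1.98564836e-03]
 [ 9.77505731e-05  2.19063459e-03 -9.99997596e-01]] 0.9941712000753163
scene {'camera_matrix': array([[387.30112617,   0.        , 323.68883507],
       [  0.        , 387.30112617, 199.83763924],
       [  0.        ,   0.        ,   1.        ]]), 'rvec': array([ 1.0531524,  2.637232 , -0.7482037]), 'tvec': array([ 0.37113518, -0.32930074,  1.32408176])}
side {'camera_matrix': array([[396.3621535 ,   0.        , 320.43803637],
       [  0.        , 396.3621535 , 196.1770735 ],
       [  0.        ,   0.        ,   1.        ]]), 'rvec': array([ 0.73451423, -2.60395113,  1.14569292]), 'tvec': array([0.55856464, 0.23379412, 0.95049743])}
{'camera_matrix': array([[297.04232564,   0.        , 328.57469175],
       [  0.        , 297.04232564, 198.87716062],
       [  0.        ,   0.        ,   1.        ]]), 'T_tool_cam': array([[ 5.28265515e-04, -9.70282981e-01, -2.41972431e-01,
         6.56892418e-02],
       [ 9.99999675e-01,  6.59932967e-04, -4.63095663e-04,
        -3.02586044e-04],
       [ 6.09019424e-04, -2.41972107e-01,  9.70283015e-01,
        -1.61474430e-01],
       [ 0.00000000e+00,  0.00000000e+00,  0.00000000e+00,
         1.00000000e+00]])}
```

View pics/scene0.png

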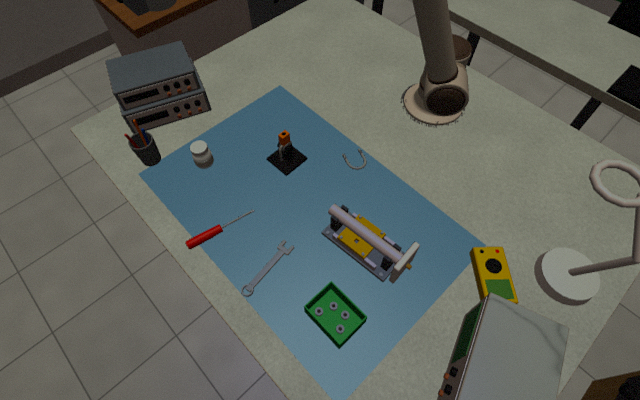

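View pics/side0.png

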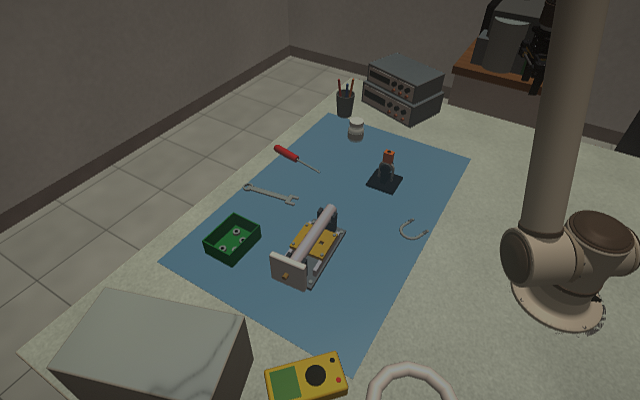

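Scene: orange grip at about (284,135), mast from (335,210) to (405,262) with the plate around (362,235). Side: grip at (388,155), mast from (330,210) to (290,262). I'll triangulate these.

```bash
cat > h.py <<'E'
import numpy as np,cv2
from station import r,cams
def P(n,s=None):
    c=cams.get_calibration(n);K=c['camera_matrix']
    if n=='wrist':
        T=np.eye(4);T[:3,:3]=s['ee_rot'];T[:3,3]=s['tcp_pos'];W=np.linalg.inv(T@c['T_tool_cam'])[:3]
    else: W=np.c_[cv2.Rodrigues(c['rvec'])[0],c['tvec']]
    return K@W
def tri(Pa,a,Pb,b):
    X=cv2.triangulatePoints(Pa,Pb,np.float64(a).reshape(2,1),np.float64(b).reshape(2,1));return (X[:3]/X[3]).ravel()
def proj(Pm,X):
    q=Pm@np.r_[X,1];return q[:2]/q[2]
def onz(Pm,uv,z):
    M=np.c_[Pm[:,0],Pm[:,1],-np.r_[uv,1]];return np.linalg.solve(M,-(Pm[:,2]*z+Pm[:,3]))[:2]
def blob(im,lo,hi,box=None):
    m=cv2.inRange(cv2.cvtColor(im,cv2.COLOR_RGB2HSV),lo,hi)
    if box: k=np.zeros_like(m);x0,y0,x1,y1=box;k[y0:y1,x0:x1]=1;m=m*k
    n,l,st,c=cv2.connectedComponentsWithStats(m);i=1+st[1:,4].argmax();return c[i],st[i],l==i
E
python3 - <<'E'
from h import *
A,B=P('scene'),P('side');a=cv2.imread('pics/scene0.png')[:,:,::-1].copy();b=cv2.imread('pics/side0.png')[:,:,::-1].copy()
ca=blob(a,(3,150,80),(17,255,255),(265,115,305,160));cb=blob(b,(3,150,80),(17,255,255),(370,140,405,180))
print(ca[:2],cb[:2],tri(A,ca[0],B,cb[0]))
ya=blob(a,(20,120,80),(32,255,255),(320,190,400,280));yb=blob(b,(20,120,80),(32,255,255),(280,210,345,270));print(ya[:2],yb[:2])
print(proj(A,r.sense()['tcp_pos']),proj(B,r.sense()['tcp_pos']))
def crop(im,x0,y0,w,h):return cv2.resize(im[y0:y0+h,x0:x0+w],None,fx=5,fy=5,interpolation=cv2.INTER_CUBIC)
o=np.vstack([np.hstack([crop(a,312,195,110,90)[:, :400] if 0 else cv2.resize(a[195:285,312:422],(400,327)),cv2.resize(b[195:295,262:362],(400,327))]),np.hstack([cv2.resize(a[115:180,255:320],(260,260)),cv2.resize(b[140:200,355:415],(260,260)),np.zeros((260,280,3),np.uint8)])])
cv2.imwrite('pics/c1.png',o[:,:,::-1])
E
```

```text
(array([283.36170213, 134.19148936]), array([279, 130,  10,   9,  47], dtype=int32)) (array([389.17857143, 152.32142857]), array([384, 150,  11,   6,  28], dtype=int32)) [ 0.51633896 -0.16245798  0.11378143]
(array([355.04741379, 242.02155172]), array([338, 227,  35,  31, 464], dtype=int32)) (array([322.67857143, 243.48979592]), array([309, 229,  29,  30, 392], dtype=int32))
[262.72636374  -2.22704293] [527.33617595  86.5733474 ]
```

View pics/c1.png

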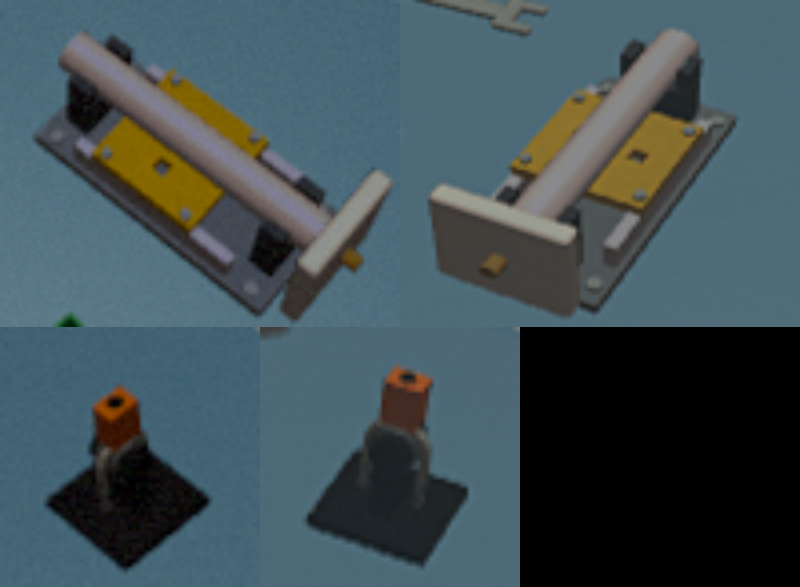

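```bash
python3 - <<'E'
from h import *
A,B=P('scene'),P('side')
fa=lambda u,v:onz(A,(312+u/3.636,195+v/3.633),Z)
fb=lambda u,v:onz(B,(262+(u-400)/4,195+v/3.27),Z)
Z=.045
h1,h2=fa(162,166),fb(637,156);print('holes',h1,h2,(h1+h2)/2,np.linalg.norm(h1-h2))
S=np.array([fa(*p) for p in[(108,152),(186,214),(256,138),(176,76)]]);print('screws',S,S.mean(0))
S=np.array([fb(*p) for p in[(578,97),(690,130),(640,195)]]);print(S,(S[0]+S[2])/2)
Z=.012
print('base',fa(36,135),fa(255,312),fb(737,118),fb(595,310))
Z=.0
print('rest base', [onz(A,(255+u/4,115+(v-327)/4),.01) for u,v in[(48,500),(128,568),(210,500)]])
E
```

```text
holes [0.57922874 0.19362716] [0.5361424  0.19017011] [0.55768557 0.19189864] 0.04322480892685688
screws [[0.59926489 0.1593484 ]
 [0.59377236 0.23081414]
 [0.51409739 0.2247742 ]
 [0.51873464 0.14979665]] [0.55646732 0.19118335]
[[0.60122164 0.15744118]
 [0.52099029 0.14929245]
 [0.51486419 0.22192418]] [0.55804291 0.18968268]
base [0.61577611 0.10177347] [0.60000885 0.30663514] [0.51400534 0.09471278] [0.49637286 0.30319193]
rest base [array([ 0.56304442, -0.19853811]), array([ 0.56022437, -0.10803913]), array([ 0.47304673, -0.11318389])]
```

Plate middle ≈ (0.557, 0.191), confirmed three ways, with hole spacing 43 mm against 42 given. The jig is yawed about 4.6° and the grip is near (0.516, -0.162). Next I turn the tool so it closes along y and go above the grip.

```bash
python3 -m handwheel '[[[0,0,1.1,0,0,0,0.087],[0,0,1.1,0,0,0,0.087],[0,0,1.13,0,0,0,0.087],[0,0,0,0,0,0,0.087]]]'; python3 -m handwheel '[[[0,0,0,-0.0236,0.0336,0,0.087],[0,0,0,-0.0236,0.0336,0,0.087],[0,0,0,-0.0236,0.0336,0,0.087],[0,0,0,-0.0236,0.0336,0,0.087],[0,0,0,-0.0236,0.0336,0,0.087],[0,0,0,-0.0236,0.0336,0,0.087],[0,0,0,-0.0236,0.0336,0,0.087],[0,0,0,-0.0236,0.0336,0,0.087],[0,0,0,-0.0236,0.0336,0,0.087],[0,0,0,-0.0236,0.0336,0,0.087],[0,0,0,-0.0236,0.0336,0,0.087],[0,0,0,0,0,0,0.087]]]'
python3 -m handwheel '[[[0,0,0,0,0,0,0.087],[0,0,0,0,0,0,0.087]]]'
python3 - <<'E'
from h import *
import pickle
s=r.sense();a=cams.capture('wrist');cv2.imwrite('pics/w1.png',a[:,:,::-1]);pickle.dump(s,open('w1.pkl','wb'))
E
```

```text
time_s: 0.5
tcp_pos: [0.2397, -0.5768, 0.2219]
ee_rot: [[-0.999, -0.045, -0.0], [-0.045, 0.999, 0.001], [0.0, 0.001, -1.0]]
wrist_force: [0.3, 0.4, -1.0]
gripper_width: 1.003
gripper_force: 0.0
time_s: 1.7
tcp_pos: [0.4847, -0.193, 0.2224]
ee_rot: [[-0.999, -0.053, 0.001], [-0.053, 0.999, 0.0], [-0.001, 0.0, -1.0]]
wrist_force: [0.8, 0.1, -0.3]
gripper_width: 1.0
gripper_force: 0.0
time_s: 1.9
tcp_pos: [0.482, -0.1966, 0.2224]
ee_rot: [[-0.999, -0.046, -0.001], [-0.046, 0.999, 0.0], [0.001, 0.0, -1.0]]
wrist_force: [-0.7, -0.4, 0.0]
gripper_width: 1.005
gripper_force: 0.0
```

View pics/w1.png

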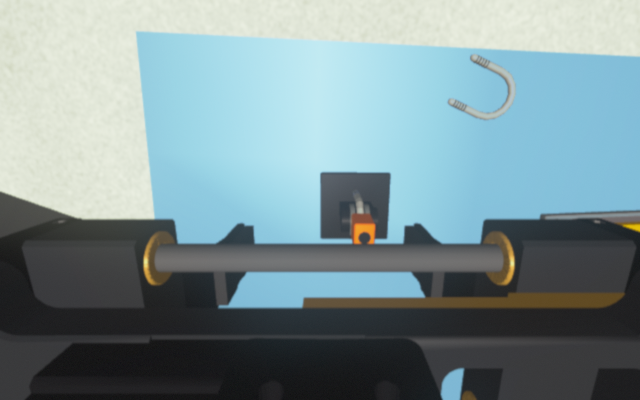

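The wrist view shows the grip at about (362,230), half hidden by the gripper's cross bar. I'll back off in x and measure by colour from two heights.

```bash
cat > m.py <<'E'
from h import *
import pickle,sys
k=sys.argv[1];s=r.sense();a=cams.capture('wrist');cv2.imwrite(f'pics/{k}.png',a[:,:,::-1]);pickle.dump(s,open(k+'.pkl','wb'))
E
python3 -m handwheel '[[[0,0,0,0.03,0.01,0,0.087],[0,0,0,0.03,0.01,0,0.087],[0,0,0,0,0.01,0,0.087],[0,0,0,0,0,0,0.087],[0,0,0,0,0,0,0.087]]]' | head -2; python3 m.py w2
python3 -m handwheel '[[[0,0,0,0,0,0.025,0.087],[0,0,0,0,0,0.025,0.087],[0,0,0,0,0,0.025,0.087],[0,0,0,0,0,0,0.087],[0,0,0,0,0,0,0.087]]]' | head -2; python3 m.py w3
python3 - <<'E'
import cv2,numpy as np
a=cv2.imread('pics/w2.png')[:240,200:520];b=cv2.imread('pics/w3.png')[:240,200:520]
cv2.imwrite('pics/c2.png',cv2.resize(np.hstack([a,b]),(800,300)))
o=np.vstack([cv2.imread(f'pics/{k}.png')[80:280,240:480] for k in('w2','w3')])
cv2.imwrite('pics/c2.png',cv2.resize(o,(360*2,600)))
E
```

```text
time_s: 2.45
tcp_pos: [0.4218, -0.1695, 0.2229]
time_s: 3.0
tcp_pos: [0.422, -0.1694, 0.1477]
```

View pics/c2.png

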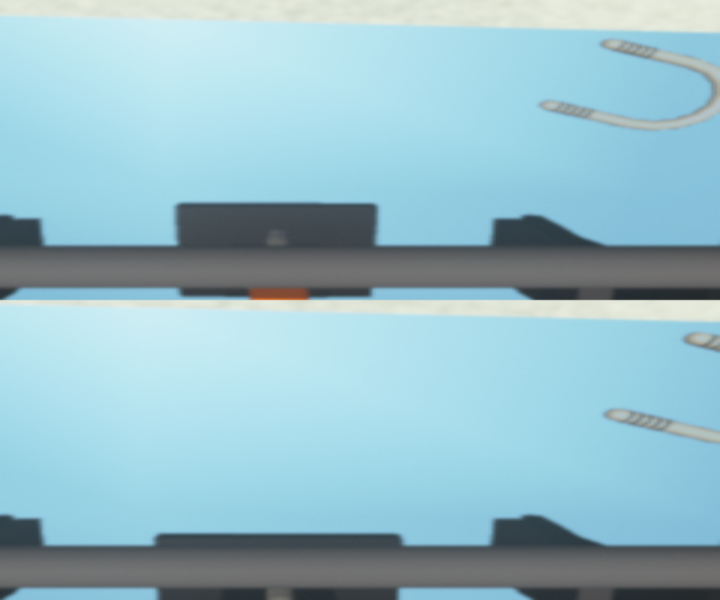

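Wrong way: the cross bar now covers the grip. The tool has to move forward past it.

```bash

python3 -m handwheel '[[[0,0,0,-0.03,0,-0.025,0.087],[0,0,0,-0.03,0,-0.025,0.087],[0,0,0,-0.03,0,-0.015,0.087],[0,0,0,-0.03,0,0,0.087],[0,0,0,-0.01,0,0,0.087],[0,0,0,0,0,0,0.087],[0,0,0,0,0,0,0.087]]]' | head -2; python3 m.py w4
python3 -m handwheel '[[[0,0,0,-0.02,0,0.015,0.087],[0,0,0,-0.01,0,0.015,0.087],[0,0,0,0,0,0.015,0.087],[0,0,0,0,0,0,0.087],[0,0,0,0,0,0,0.087]]]' | head -2; python3 m.py w5
python3 - <<'E'
import cv2,numpy as np
o=np.vstack([cv2.imread(f'pics/{k}.png')[80:280,240:480] for k in('w4','w5')])
cv2.imwrite('pics/c3.png',cv2.resize(o,(360*2,600*2))[:, :] if 0 else cv2.resize(np.hstack([o[:200],o[200:]]),(800,333)))
E
```

```text
time_s: 3.75
tcp_pos: [0.5502, -0.1631, 0.2127]
time_s: 4.3
tcp_pos: [0.5804, -0.1619, 0.1673]
```

View pics/c3.png

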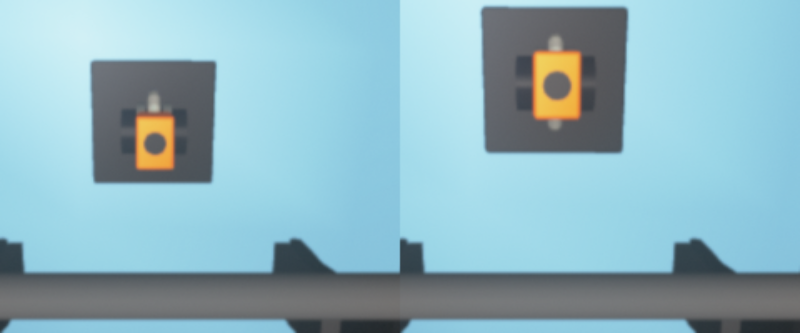

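Grip top face seen clearly: the screw centre is at about (333,166) in w4 and (334,131) in w5.

```bash
python3 - <<'E'
from h import *
import pickle
Ps=[];C=[]
for k in('w4','w5'):
    s=pickle.load(open(k+'.pkl','rb'));Pm=P('wrist',s);a=cv2.imread(f'pics/{k}.png')[:,:,::-1].copy()
    c,st,m=blob(a,(14,100,150),(30,255,255),(290,90,380,230))
    cn=max(cv2.findContours(m.astype(np.uint8),0,2)[0],key=cv2.contourArea);(u,v),wh,ang=cv2.minAreaRect(cn)
    bp=cv2.boxPoints(((u,v),wh,ang));w=np.array([onz(Pm,p,.1185) for p in bp]);e=np.diff(w,axis=0)
    print(k,(u,v),c,wh,w.mean(0),np.linalg.norm(e,axis=1),np.degrees(np.arctan2(e[:,1],e[:,0])));Ps.append(Pm);C.append((u,v))
print(tri(Ps[0],C[0],Ps[1],C[1]),r.sense()['tcp_pos'],r.sense()['ee_rot'])
E
```

```text
w4 (332.5, 165.5) [332.18786693 165.12133072] (29.0, 21.0) [ 0.5187133  -0.16153406] [0.01790914 0.02509036 0.01833737] [ 92.60415528   3.27353105 -87.39309116]
w5 (334.0, 131.0) [333.66584767 130.65479115] (38.0, 26.0) [ 0.51906012 -0.16130983] [0.01768898 0.0255945  0.0182285 ] [ 92.61623684   3.47433808 -87.37726019]
[ 0.51891632 -0.16138151  0.1158357 ] [ 0.58093774 -0.16193207  0.16808873] [[-9.98979776e-01 -4.51582555e-02  3.72490145e-04]
 [-4.51584008e-02  9.98979762e-01 -3.91351576e-04]
 [-3.54437362e-04 -4.07773369e-04 -9.99999854e-01]]
```

Grip centre (0.519, -0.161), top at 0.116 to 0.118 (expected 0.1185), yaw about 3°. I'll go above it, descend to TCP 0.087 (collars top out at 0.080) and close.

```bash

python3 -m handwheel '[[[0,0,0,0.031,0.0016,0,0.087],[0,0,0,0.031,0.0016,0,0.087],[0,0,0,0,0,0,0.087],[0,0,0,0,0,0.02,0.06],[0,0,0,0,0,0.02,0.06],[0,0,0,0,0,0.02,0.06],[0,0,0,0,0,0.015,0.06],[0,0,0,0,0,0.006,0.06],[0,0,0,0,0,0,0.06],[0,0,0,0,0,0,0.06]]]'
python3 -m handwheel '[[[0,0,0,0,0,0,0],[0,0,0,0,0,0,0],[0,0,0,0,0,0,0],[0,0,0,0,0,0,0],[0,0,0,0,0,0,0],[0,0,0,0,0,0,0],[0,0,0,0,0,0,0],[0,0,0,0,0,0,0]]]'
```

```text
time_s: 5.35
tcp_pos: [0.5199, -0.1615, 0.0875]
ee_rot: [[-0.999, -0.045, 0.002], [-0.045, 0.999, -0.0], [-0.002, -0.0, -1.0]]
wrist_force: [0.6, 0.0, 0.3]
gripper_width: 0.691
gripper_force: 0.0
time_s: 6.15
tcp_pos: [0.519, -0.1614, 0.0866]
ee_rot: [[-0.999, -0.045, 0.0], [-0.045, 0.999, -0.0], [0.0, -0.0, -1.0]]
wrist_force: [0.4, -0.1, 0.7]
gripper_width: 0.232
gripper_force: 30.0
```

```bash

python3 -m handwheel '[[[0,0,0,0,0,-0.01,0],[0,0,0,0,0,-0.02,0],[0,0,0,0,0,-0.025,0],[0,0,0,0,0,-0.025,0],[0,0,0,0,0,-0.025,0],[0,0,0,0,0,-0.02,0],[0,0,0,0,0,-0.01,0],[0,0,0,0,0,0,0],[0,0,0,0,0,0,0]]]'
python3 -m handwheel '[[[0,0,-0.3,-0.0106,0.0315,0,0],[0,0,0,-0.0106,0.0315,0,0],[0,0,0,-0.0106,0.0315,0,0],[0,0,0,-0.0106,0.0315,0,0],[0,0,0,-0.0106,0.0315,0,0],[0,0,0,-0.0106,0.0315,0,0],[0,0,0,-0.0106,0.0315,0,0],[0,0,0,-0.0106,0.0315,0,0],[0,0,0,-0.0106,0.0315,0,0],[0,0,0,-0.0106,0.0315,0,0],[0,0,0,-0.0106,0.0315,0,0],[0,0,0,0,0,0,0]]]'
python3 -m handwheel '[[[0,0,0,0,0,0,0],[0,0,0,0,0,0,0],[0,0,0,0,0,0,0]]]'; python3 m.py w6
python3 - <<'E'
from h import *
s=r.sense();print(s['time_s'],s['tcp_pos'],s['gripper_width'])
for n in("scene","side"): cv2.imwrite(f'pics/{n}1.png',cams.capture(n)[:,:,::-1])
w=cv2.imread('pics/w6.png')
a=cv2.imread('pics/scene1.png');b=cv2.imread('pics/side1.png')
o=np.vstack([cv2.resize(w[40:260,180:500],(800,550))]);cv2.imwrite('pics/c4.png',o)
E
```

```text
time_s: 7.05
tcp_pos: [0.5183, -0.1611, 0.2207]
ee_rot: [[-0.999, -0.045, -0.002], [-0.045, 0.999, 0.001], [0.002, 0.001, -1.0]]
wrist_force: [-0.2, 0.8, -0.7]
gripper_width: 0.23
gripper_force: 30.0
time_s: 8.25
tcp_pos: [0.6098, 0.1961, 0.2186]
ee_rot: [[-0.997, -0.08, -0.003], [-0.08, 0.997, -0.001], [0.003, -0.001, -1.0]]
wrist_force: [-0.5, -0.2, -1.2]
gripper_width: 0.227
gripper_force: 30.0
time_s: 8.55
tcp_pos: [0.6095, 0.1917, 0.2212]
ee_rot: [[-0.997, -0.075, -0.001], [-0.075, 0.997, -0.0], [0.001, -0.0, -1.0]]
wrist_force: [-0.4, 0.7, -1.7]
gripper_width: 0.226
gripper_force: 30.0
8.6 [0.60955141 0.19175215 0.22149154] 0.22414199642867078
```

View pics/c4.png

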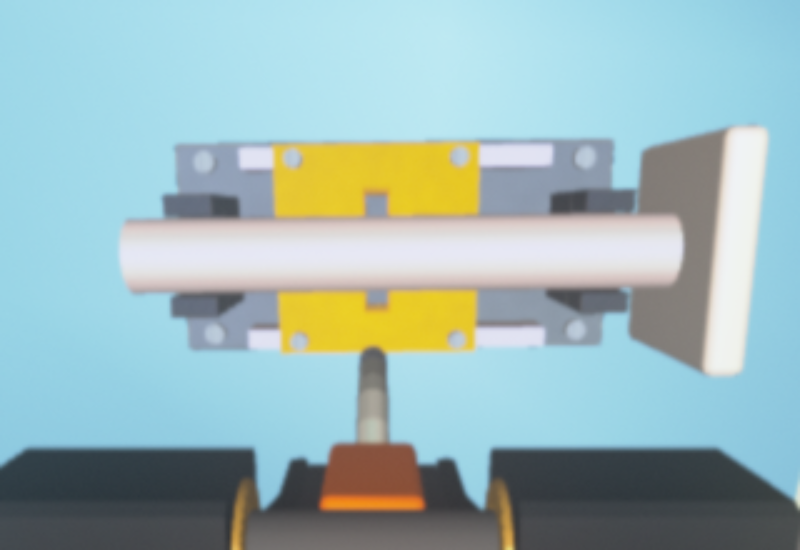

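The wrist view shows the plate with both holes (crop (376,204) and (376,298)), all four screws, the mast, and the held U-bolt's near leg ending at about (373,350).

```bash
python3 - <<'E'
from h import *
import pickle
s=pickle.load(open('w6.pkl','rb'));W=P('wrist',s);R=np.array(s['ee_rot']);t=np.array(s['tcp_pos'])
f=lambda u,v,z:onz(W,(180+u/2.5,40+v/2.5),z)
S=np.array([f(*p,.047) for p in[(291,158),(459,156),(457,339),(299,340)]]);print(S,S.mean(0))
C=np.array([f(*p,.045) for p in[(273,143),(480,143),(475,350),(281,352)]]);print('corn',C,C.mean(0))
yd=(C[1]-C[0]+C[2]-C[3]);xd=(C[3]-C[0]+C[2]-C[1]);print('yaw',np.degrees(np.arctan2(-yd[0],yd[1])),np.degrees(np.arctan2(xd[1],xd[0])),np.linalg.norm(yd)/2,np.linalg.norm(xd)/2)
print('hole',f(376,204,.045),f(376,298,.045))
# mast silhouettes at v: left (u=150: 220..292) right (u=660: 215..286), axis height .066
for u,v0,v1 in((150,220,292),(660,215,286)):
    print('mast',(f(u,v0,.066)+f(u,v1,.066))/2)
for z in(.0726,.0686): 
    for x in(.021,.017,.025): q=proj(W,t+R@[x,0,z]);print('leg',x,z,(q-[180,40])*2.5)
for y in(-.01,.01): q=proj(W,t+R@[.014,y,-.0319]);print('griptop',(q-[180,40])*2.5)
E
```

```text
[[0.52408583 0.14990435]
 [0.51777774 0.22207459]
 [0.59716981 0.22947084]
 [0.60311995 0.15750247]] [0.56053833 0.18973806]
corn [[0.51837911 0.14162426]
 [0.5116079  0.23076948]
 [0.6019575  0.23853556]
 [0.609699   0.14933435]] [0.56041088 0.19006591]
yaw 4.65212133072877 4.869191473759676 0.08946796413883223 0.09116374834899524
hole [0.54043157 0.18795939] [0.58157455 0.19114979]
mast [0.56909618 0.09490489]
mast [0.55060197 0.30794671]
leg 0.021 0.0726 [372.64827464 355.32402223]
leg 0.017 0.0726 [372.63678207 367.55865447]
leg 0.025 0.0726 [372.65986119 342.989349  ]
leg 0.021 0.0686 [372.65951062 357.70356949]
leg 0.017 0.0686 [372.64778193 370.1304469 ]
leg 0.025 0.0686 [372.6713368  345.17338705]
griptop [319.38360509 497.54823795]
griptop [426.84175005 497.6295308 ]
```

Plate centre (0.5605, 0.190) with yaw 4.7°, and the mast axis passes through it. The held bolt is centred and upright in the fingers. Move over, then descend in small steps watching the force.

```bash

python3 -m handwheel '[[[0,0,-0.05,0.02,0.0008,0.01,0],[0,0,0,0.02,0.0008,0.02,0],[0,0,0,0.0091,0.0003,0.015,0],[0,0,0,0,0,0.01,0],[0,0,0,0,0,0.004,0],[0,0,0,0,0,0,0],[0,0,0,0,0,0,0],[0,0,0,0,0,0,0]]]'
python3 - <<'E'
from h import *
R=r.sense();print(R['wrist_force'],R['tcp_pos'],(np.array([.5605,.19,0])-R['tcp_pos'])@np.array(R['ee_rot']))
E
```

```text
time_s: 9.5
tcp_pos: [0.5615, 0.191, 0.1632]
ee_rot: [[-0.997, -0.081, 0.001], [-0.081, 0.997, 0.001], [-0.001, 0.001, -1.0]]
wrist_force: [-0.0, -0.1, -1.5]
gripper_width: 0.229
gripper_force: 30.0
[-0.04842018 -0.08010298 -1.54357172] [0.56148289 0.19100581 0.16319417] [ 0.00128587 -0.00100877  0.16319204]
```

```bash

python3 -m handwheel '[[[0,0,0,0.0011,-0.001,0,0],[0,0,0,0,0,0.003,0],[0,0,0,0,0,0.003,0],[0,0,0,0,0,0.003,0],[0,0,0,0,0,0.003,0],[0,0,0,0,0,0,0],[0,0,0,0,0,0,0]]]'
python3 -m handwheel '[[[0,0,0,0,0,0.003,0],[0,0,0,0,0,0.003,0],[0,0,0,0,0,0.003,0],[0,0,0,0,0,0,0],[0,0,0,0,0,0,0]]]'
```

```text
time_s: 10.2
tcp_pos: [0.5596, 0.1897, 0.1504]
ee_rot: [[-0.997, -0.082, -0.0], [-0.082, 0.997, -0.0], [0.0, -0.0, -1.0]]
wrist_force: [0.5, -0.2, -0.9]
gripper_width: 0.229
gripper_force: 30.0
time_s: 10.7
tcp_pos: [0.5596, 0.1897, 0.1414]
ee_rot: [[-0.997, -0.082, -0.0], [-0.082, 0.997, -0.0], [0.0, -0.0, -1.0]]
wrist_force: [0.8, 0.4, -1.1]
gripper_width: 0.229
gripper_force: 30.0
```

Legs are beside the mast with no contact. Nudge 0.8 mm in x and go on down to just above the plate, then slowly.

```bash

python3 -m handwheel '[[[0,0,0,-0.0008,0.0003,0.003,0],[0,0,0,0,0,0.003,0],[0,0,0,0,0,0.003,0],[0,0,0,0,0,0.003,0],[0,0,0,0,0,0.003,0],[0,0,0,0,0,0.003,0],[0,0,0,0,0,0.002,0],[0,0,0,0,0,0,0]]]'
python3 -m handwheel '[[[0,0,0,0,0,0.001,0],[0,0,0,0,0,0.001,0],[0,0,0,0,0,0.001,0],[0,0,0,0,0,0.001,0],[0,0,0,0,0,0,0]]]'
python3 -m handwheel '[[[0,0,0,0,0,0.001,0],[0,0,0,0,0,0.001,0],[0,0,0,0,0,0,0]]]'
```

```text
time_s: 11.5
tcp_pos: [0.5602, 0.19, 0.1211]
ee_rot: [[-0.997, -0.082, -0.001], [-0.082, 0.997, -0.0], [0.001, -0.0, -1.0]]
wrist_force: [0.7, 0.3, -0.6]
gripper_width: 0.228
gripper_force: 30.0
time_s: 12.0
tcp_pos: [0.5603, 0.19, 0.1174]
ee_rot: [[-0.997, -0.082, -0.0], [-0.082, 0.997, -0.0], [0.0, -0.0, -1.0]]
wrist_force: [-0.3, 0.3, -1.3]
gripper_width: 0.225
gripper_force: 30.0
time_s: 12.3
tcp_pos: [0.5603, 0.19, 0.1154]
ee_rot: [[-0.997, -0.082, -0.0], [-0.082, 0.997, -0.0], [0.0, -0.0, -1.0]]
wrist_force: [0.2, 1.2, -1.4]
gripper_width: 0.223
gripper_force: 30.0
```

```bash

python3 -m handwheel '[[[0,0,0,0,0,0.001,0],[0,0,0,0,0,0.001,0],[0,0,0,0,0,0,0]]]'
python3 -m handwheel '[[[0,0,0,0,0,0.001,0],[0,0,0,0,0,0.001,0],[0,0,0,0,0,0,0]]]'
```

```text
time_s: 12.6
tcp_pos: [0.5603, 0.19, 0.1134]
ee_rot: [[-0.997, -0.082, -0.0], [-0.082, 0.997, -0.0], [0.0, -0.0, -1.0]]
wrist_force: [-0.4, 0.1, -1.0]
gripper_width: 0.225
gripper_force: 30.0
time_s: 12.9
tcp_pos: [0.5603, 0.19, 0.1114]
ee_rot: [[-0.997, -0.082, -0.0], [-0.082, 0.997, -0.0], [0.0, -0.0, -1.0]]
wrist_force: [0.4, 0.8, -1.2]
gripper_width: 0.23
gripper_force: 30.0
```

Now 6 mm below the landing height with no force, so both legs are in the holes. The plungers should come at about TCP 0.110, and home is at about 0.092.

```bash

python3 -m handwheel '[[[0,0,0,0,0,0.001,0],[0,0,0,0,0,0.001,0],[0,0,0,0,0,0.001,0],[0,0,0,0,0,0,0]]]'
python3 -m handwheel '[[[0,0,0,0,0,0.001,0],[0,0,0,0,0,0.001,0],[0,0,0,0,0,0.001,0],[0,0,0,0,0,0,0]]]'
python3 -m handwheel '[[[0,0,0,0,0,0.001,0],[0,0,0,0,0,0.001,0],[0,0,0,0,0,0.001,0],[0,0,0,0,0,0,0]]]'
```

```text
time_s: 13.3
tcp_pos: [0.5605, 0.1901, 0.1087]
ee_rot: [[-0.997, -0.082, 0.0], [-0.082, 0.997, 0.0], [-0.0, 0.0, -1.0]]
wrist_force: [0.4, 0.2, 0.8]
gripper_width: 0.231
gripper_force: 30.0
time_s: 13.7
tcp_pos: [0.5607, 0.1901, 0.1063]
ee_rot: [[-0.997, -0.082, 0.001], [-0.082, 0.997, 0.0], [-0.001, 0.0, -1.0]]
wrist_force: [-1.6, -1.5, 3.4]
gripper_width: 0.228
gripper_force: 30.0
time_s: 14.1
tcp_pos: [0.5606, 0.1902, 0.1025]
ee_rot: [[-0.997, -0.082, 0.0], [-0.082, 0.997, 0.0], [-0.0, 0.0, -1.0]]
wrist_force: [0.6, 0.4, 1.6]
gripper_width: 0.227
gripper_force: 30.0
```

```bash

python3 -m handwheel '[[[0,0,0,0,0,0.001,0],[0,0,0,0,0,0.001,0],[0,0,0,0,0,0.001,0],[0,0,0,0,0,0.001,0],[0,0,0,0,0,0,0]]]'
python3 -m handwheel '[[[0,0,0,0,0,0.001,0],[0,0,0,0,0,0.001,0],[0,0,0,0,0,0.001,0],[0,0,0,0,0,0,0]]]'
python3 -m handwheel '[[[0,0,0,0,0,0.001,0],[0,0,0,0,0,0.001,0],[0,0,0,0,0,0,0]]]'
```

```text
time_s: 14.6
tcp_pos: [0.5605, 0.1902, 0.0984]
ee_rot: [[-0.997, -0.082, 0.0], [-0.082, 0.997, 0.0], [-0.0, 0.0, -1.0]]
wrist_force: [-0.5, 0.1, 2.9]
gripper_width: 0.225
gripper_force: 30.0
time_s: 15.0
tcp_pos: [0.5605, 0.1902, 0.0954]
ee_rot: [[-0.997, -0.082, 0.0], [-0.082, 0.997, 0.0], [-0.0, 0.0, -1.0]]
wrist_force: [-0.3, -0.1, 3.8]
gripper_width: 0.224
gripper_force: 30.0
time_s: 15.3
tcp_pos: [0.5605, 0.1901, 0.0934]
ee_rot: [[-0.997, -0.082, 0.0], [-0.082, 0.997, 0.0], [-0.0, 0.0, -1.0]]
wrist_force: [-0.1, 0.7, 2.8]
gripper_width: 0.224
gripper_force: 30.0
```

Steady friction, about 1.5 mm to go. Half-millimetre steps now until the force rises.

```bash

python3 -m handwheel '[[[0,0,0,0,0,0.0005,0],[0,0,0,0,0,0.0005,0],[0,0,0,0,0,0,0]]]'|grep -E 'tcp|force'
python3 -m handwheel '[[[0,0,0,0,0,0.0005,0],[0,0,0,0,0,0,0]]]'|grep -E 'tcp|force'
python3 -m handwheel '[[[0,0,0,0,0,0.0005,0],[0,0,0,0,0,0,0]]]'|grep -E 'tcp|force'
```

```text
tcp_pos: [0.5605, 0.1901, 0.0925]
wrist_force: [0.6, 0.3, 3.6]
gripper_force: 30.0
tcp_pos: [0.5606, 0.1901, 0.0921]
wrist_force: [-0.4, -0.1, 4.3]
gripper_force: 30.0
tcp_pos: [0.5606, 0.1901, 0.0921]
wrist_force: [-0.7, 0.2, 5.9]
gripper_force: 30.0
```

```bash

python3 -m handwheel '[[[0,0,0,0,0,0.0005,0],[0,0,0,0,0,0,0]]]'|grep -E 'tcp|force'
python3 -m handwheel '[[[0,0,0,0,0,0.0005,0],[0,0,0,0,0,0,0]]]'|grep -E 'tcp|force'
python3 -m handwheel '[[[0,0,0,0,0,0.0005,0],[0,0,0,0,0,0,0]]]'|grep -E 'tcp|force'
```

```text
tcp_pos: [0.5606, 0.1902, 0.092]
wrist_force: [-1.5, 0.6, 8.7]
gripper_force: 30.0
tcp_pos: [0.5607, 0.1902, 0.0919]
wrist_force: [-1.4, 0.3, 10.1]
gripper_force: 30.0
tcp_pos: [0.5607, 0.1902, 0.0919]
wrist_force: [-3.8, 0.0, 11.1]
gripper_force: 30.0
```

Seated on the mast at TCP 0.0919 (expected 0.092), force rising with no travel. I'll ease off, release, retreat straight up and look.

```bash

python3 -m handwheel '[[[0,0,0,0,0,-0.0015,0],[0,0,0,0,0,0,0],[0,0,0,0,0,0,0.06],[0,0,0,0,0,0,0.06],[0,0,0,0,0,0,0.06],[0,0,0,0,0,0,0.06],[0,0,0,0,0,0,0.06],[0,0,0,0,0,0,0.06]]]'
python3 -m handwheel '[[[0,0,0,0,0,-0.01,0.06],[0,0,0,0,0,-0.02,0.06],[0,0,0,0,0,-0.03,0.06],[0,0,0,0,0,-0.03,0.06],[0,0,0,-0.03,0,-0.02,0.06],[0,0,0,-0.03,0,0,0.06],[0,0,0,0,0,0,0.06],[0,0,0,0,0,0,0.06]]]'
python3 m.py w7
python3 - <<'E'
from h import *
w=cv2.imread('pics/w7.png')[40:260,180:500];b=cams.capture('side')[:,:,::-1][160:300,250:400]
cv2.imwrite('pics/c5.png',np.hstack([cv2.resize(w,(480,330)),cv2.resize(b,(320,330))]))
E
```

```text
time_s: 17.4
tcp_pos: [0.5603, 0.19, 0.0914]
ee_rot: [[-0.997, -0.082, -0.0], [-0.082, 0.997, -0.0], [0.0, -0.0, -1.0]]
wrist_force: [-0.3, -0.5, 0.4]
gripper_width: 0.652
gripper_force: 0.0
time_s: 18.2
tcp_pos: [0.6201, 0.1948, 0.2013]
ee_rot: [[-0.997, -0.081, -0.001], [-0.081, 0.997, -0.0], [0.001, -0.0, -1.0]]
wrist_force: [-0.9, -0.3, -0.8]
gripper_width: 0.694
gripper_force: 0.0
```

View pics/c5.png

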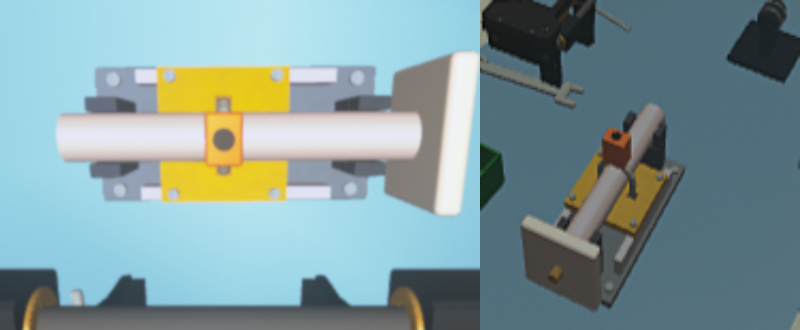

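The U-bolt sits upright and square on the mast, with its grip at crop (224,138), both legs in the plate and the gripper clear.

```bash
python3 -c "
from station import r
print(r.finish_job())"
```

```text
the job is handed in; nothing more can be done
None
```

The U-bolt is fully home on the mast, upright, with both legs through the plate; it is released, the gripper is clear, and the job is handed in at about 18 s, with wrist force about 11 N at most in the readings while pressing.

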